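# Test and extend the stall's reach pole

### The arm

A 6-joint arm with a two-finger parallel gripper is mounted at the origin on the work surface. World frame = base frame: x ahead of the robot, y to its left, z up, the work surface at z = 0. Lengths are in m, angles in rad, forces in N, time in s.
With the tool pointing down it reaches from about 0.35 to 0.975 m from the base axis. Payload 4.9 kg.
Tool frame: the origin (TCP) lies on the mounting face of the last link; the fingertips stand 173 mm ahead of it and the grasp point (between the pads) lies 155 mm ahead of it; z points along the fingers, y is the line along which they close (so a half turn about z gives the same grasp; the last joint's range is limited). The gripper opens to 85 mm and grips with 20 to 120 N. Pads are 22 mm wide; open, the fingers measure 114 mm over their backs; the gripper's body (76 mm by 85 mm) begins 54 mm behind the grasp point. The pads swing forward as they close: fully open they stand 13 mm farther back than shut.
Start: joints at [1.037, 0.053, 1.613, -0, 1.476, -0.119], TCP at [0.252, 0.572, 0.405] pointing down, gripper open.
Joint ranges: [-3.01, 3.01], [-1.01, 2.22], [0.06, 2.58], [-1.02, 4.17], [0.09, 2.62], [-3.14, 3.14]. Speed limits (rad/s): [2.57, 2.57, 3.14, 3.14, 3.14, 3.14].

### API

Orientations are given as a unit quaternion [w, x, y, z].
In Python, from cell import observe, capture, hand_in, search_frame gives the robot as it stands. The module is installed in compiled form; this text tells all that it offers.
- The arm moves only by the shell command python3 -m inch 'ROWS' [OPENING] [FORCE]. ROWS is JSON, a list of rows, each a list of 2 entries, a list of its own where there are three numbers: the shift along the tool's x, y, z in units of 50 mm (1.0 is 50 mm), then the turn, a rotation vector about the tool's x, y, z in units of 8 degrees (1.0 is 8 degrees). In form: [[[tx, ty, tz], [ax, ay, az]], ...]. A call has exactly 10 rows; each row shifts and turns the commanded pose from where the row before left it, along the tool's axes as they then stand; what a row does not reach is not made up. A row lasts 1/10 s, in which the tool goes at most 50 mm and 8.59 degrees, less where a joint would pass 70% of its speed; a pose out of reach is approached as far as the arm can. A call is refused whole if a number of a shift passes 1 or a number of a turn 1, either way. A call with a gripper value outside its range is refused whole. OPENING is the closure, from -1 (fully open) to 1 (shut), set as the call begins (- or left out, the last holds). The fingers move at their own pace and stop on an object; FORCE is the grip in N (left out, the last holds). Time passes only in rows, so rows that do not move let the fingers close, or fill a call up. It gives the time, the measured TCP pose, the force, the opening and the grip force at its end, in the units of the state.
- observe(): the state, without advancing time (a new reading comes with each control period).
- capture(name): name is "scene" or "top" or "wrist"; returns a dict with "frame" (420x560x3 uint8, red, green, blue), "range_z" (420x560 float32, m along the optical axis (not along the pixel's ray), 0 where there is no reading), "vfov" (degrees; the focal length in pixels is half the picture's height over the tangent of half this angle, whatever the lens; pixels are square), "cx", "cy" (the principal point, pixels), "origin" and "orientation" of the camera in the world; the wrist camera has in their place "tool_from_camera" (4x4, takes a point from camera to tool coordinates, whose origin is the TCP and whose axes are the flange's). Camera axes: x right, y down, z forward; pixel columns grow to the right and rows downward; lengths in m; the calibration is good to about 2 mm. A picture is of the moment at which its call begins: read the wrist's pose just before it.
- hand_in(): hands the job in; it is judged then, once.
Trained networks look in a picture, given as the dict that the camera call returned (one of the last four; its "shot" number tells which), for a name from the list of things; names that differ only in an ending like _2 or _b are one class to them, and where a whole thing is asked for, a point or a joint stands for the part that bears it (a point fixed in the world has none). Each returns a list of dicts, best first, with "confidence" (0 to 1); they miss things now and then, are a little off and sometimes report something else, mostly with a low value. They report only what shows in the picture. A call takes as long as a camera call.
- search_frame(picture, query): "uv" ([column, row] in pixels, amid what is visible of it).
The state is a dict: "clock": time; "joint_positions": joint angles; "joint_vel": joint speeds; "effort": joint torques, N m; "ee_pos": TCP position; "tool_rot": TCP orientation; "contact_force": force on the tool from outside, world axes, zero at the start; "wrist_torque": the same for the moment, N m; "gripper_width": finger opening in m; "gripper_force": force on a finger pad.
Only numpy, scipy, OpenCV 4.12 (cv2) and the standard library are available. Lean on these libraries where they do the work, as an engineer would, in place of code of your own. Each camera call takes 0.05 s, during which the arm holds its last target. There are 200 camera calls.

### The job

Get the stall's reach pole, which is clamped in its rest, ready for fetching goods off the high rail: squeeze its orange trigger fully home so that the jaw closes and let it spring right back, then squeeze in the red button on the side of the black collar and, keeping it squeezed, pull the collar along the pole away from the handle to its second and last stop. Finish while still holding the collar out there with the button squeezed in, because the pole springs back if it is let go and I have yet to push the locking pin in; do not disturb the goods standing around it.

Things in the scene. Friction and masses are not known exactly. Their poses are not given: they have to be found in the camera images.
- stand: fixed rest holding the level reach pole: grey base plate 90 x 460 mm, 10 mm thick. Origin on the table below the pole's axis; +y along the pole from handle to jaw, +z up; the handle points to -x, roughly to the robot. In this frame (mm) the tool's green head is 32 wide, y -270 to -150, z 80 to 110; wing screw at y -250, top z 134. Above the plate nothing stands beside trigger or collar
- clamp_axis (a point): point on the pole's axis (95 mm above the table) at the rear clamp, behind the handle; stand frame (0, -250, 95) mm
- fork_axis (a point): point on the pole's axis (95 mm above the table) over the front fork (top at 106 mm) on which the tube slides; stand frame (0, 130, 95) mm. The collar is pulled along the line from clamp_axis to fork_axis. The jaw reaches 200 mm beyond this point when closed, 340 mm when pulled out
- squeeze_point (a point): where to squeeze the trigger: 63 mm from the pole's axis along the handle, at half height (95 mm above the table), midway between the handle's back and the trigger's front, 52 mm apart along stand y (about 43 when squeezed; the handle stays still). Fingers from above close along stand y. Green handle 24 mm deep (y), 28 mm high; it and the trigger lie flat, running out to stand -x
- trigger (a joint): orange trigger, 74 mm long, 22 high, 9 thick, on the jaw side of the handle, hinged on an upright pin 18 mm from the pole's axis. 0 rad = free, 0.24 rad = fully squeezed towards the handle; sprung, about 10 N where it is gripped, springs back when let go. It closes the two-fingered jaw at the pole's far end
- collar: black collar of the sliding outer tube: 36 mm wide (stand x), 70 long (along the pole), 34 high; origin at its centre on the pole's axis, axes parallel to the stand's; at stand y = -100 mm when closed. The red button is mid-way along its +x side (away from the handle): fingers from above closing along stand x pinch button and opposite face together, 42 mm with the button out, 37 mm in
- button (a joint): red button, 20 mm long (along the pole), 16 mm high, standing 6 mm proud of the collar. 0 = out, 0.005 m = fully in; 3 N to start, 9 N fully in, springs out when let go. In by 3.5 mm or more it frees the pole; while out, its latch holds the pole closed and would catch again at the first stop
- pole (a joint): how far collar, outer tube and jaw are pulled out along stand +y. 0 = closed and latched (at the start), 0.07 m = first stop (a latch hole, passed without catching while the button is in), 0.14 m = second stop, the end of travel, with no latch hole: a return spring (3 N closed, 6 N at the second stop, plus 1 N friction) draws the pole back unless it is held
- doll_red: bystander, loose: costumed doll in a red skirt on a round wooden foot, diameter 64 mm, height 117 mm, origin under its foot
- doll_blue: bystander, loose: the same doll in a blue skirt, diameter 64 mm, height 117 mm, origin under its foot
- cup: bystander, loose: blue ceramic cup, diameter 68 mm, height 75 mm, origin under its foot
- lacquer_box: bystander, loose: dark red lacquer box 77 x 107 mm, height 42 mm, origin under its centre
- keyring_boxes: bystander, loose: two flat key-ring boxes 85 x 120 mm, together 28 mm high, origin under the centre
- calculator: bystander, loose: grey calculator 135 x 85 mm, height 19 mm, origin under its centre
- bell: bystander, loose: small brass hand bell, diameter 54 mm, height 73 mm with its wooden grip, origin under its centre

How it is judged:
On the way, in this order (a step that is already met when the one before it is completed fails the run):
1. the trigger is squeezed fully home (value of joint trigger above 0.2 rad), for 0.2 s.
2. the trigger is let go and has sprung back (value of joint trigger below 0.04 rad), for 0.2 s.
3. the button is squeezed in with the pole still closed (value of joint button above 0.0035 m and value of joint pole below 0.008 m), for 0.1 s.
4. the collar is pulled out to the second stop with the button squeezed in (value of joint pole above 0.134 m and value of joint button above 0.0035 m), for 0.3 s.
At the end, for the whole second after the job is handed in: The pole is held still at its second stop (pulled out to within 6 mm of 140 mm, against its return spring), the fingers grip the collar (more than 5 N) with the button squeezed in by at least 3.5 mm, and the trigger is free (under 0.04 rad). Bystanders have moved by no more than 20 mm (all of step 4 and contact force between the fingers and collar above 5 N and velocity of joint pole between -0.01 and 0.01 m/s and value of joint trigger below 0.04 rad); the arm keeps its last pose, push and grip.
It fails at once if a bystander is pushed more than 20 mm or knocked over (distance of any of doll_red, doll_blue, cup, lacquer_box, keyring_boxes, calculator, bell from where it was at the start of the episode above 0.02 m or angle between any of doll_red, doll_blue, cup, bell's own z axis and vertical above 0.5 rad).
It also fails if it takes over 48 s, if anything falls off the work surface, if the arm or the gripper's body presses on something with over 40 N, if the wrist force passes 120 N, or if a joint passes its speed limit or range.

## Working session

There is one attempt and no reset: what is moved stays moved. The work goes in short steps, Python scripts to look and compute and a shell command to move; the robot and the scene stay as the last step left them, time stands still between calls to the robot, and variables do not carry over. Pictures are saved under pics/ and viewed, at most 10 in all, crops included, and the job is handed in when it is done.

```bash
mkdir -p pics
cat > h.py <<'E'
import numpy as np, cv2
from scipy.spatial.transform import Rotation as R
from cell import observe, capture, hand_in, search_frame
def rot(q): return R.from_quat([q[1],q[2],q[3],q[0]]).as_matrix()
def pose(c,st=None):
    if 'tool_from_camera' in c:
        T=np.eye(4);T[:3,:3]=rot(st['tool_rot']);T[:3,3]=st['ee_pos'];return T@np.array(c['tool_from_camera'])
    T=np.eye(4);T[:3,:3]=rot(c['orientation']);T[:3,3]=c['origin'];return T
def cloud(c,st=None):
    f=c['frame'].shape[0]/2/np.tan(np.radians(c['vfov'])/2)
    v,u=np.mgrid[:420,:560];z=c['range_z']
    P=np.stack([(u-c['cx'])/f*z,(v-c['cy'])/f*z,z],-1)
    T=pose(c,st);return P@T[:3,:3].T+T[:3,3]
def save(c,n): cv2.imwrite(f'pics/{n}.png',c['frame'][:,:,::-1])
E
python3 - <<'E'
from h import *
np.set_printoptions(precision=4,suppress=True)
s=observe();print(s['clock'],s['ee_pos'],s['tool_rot'])
for n in ['top','scene']:
    c=capture(n);save(c,n+'0');P=cloud(c)
    for q in ['stand','collar','trigger','button','doll_red','doll_blue','cup','lacquer_box','keyring_boxes','calculator','bell']:
        for r in search_frame(c,q)[:2]:
            u,v=map(int,np.round(r['uv']));print(n,q,round(r['confidence'],2),u,v,P[v,u])
    np.savez(n+'0.npz',P=P,f=c['frame'])
print(rot(s['tool_rot']))
E
```

```text
0.0 [0.2518 0.5718 0.4035] [-0.0003  0.2059  0.9786 -0.001 ]
top stand 0.81 290 200 [ 0.5371 -0.0684  0.1039]
top stand 0.21 412 271 [ 0.3693 -0.3696  0.0396]
top collar 0.57 239 198 [0.5414 0.0512 0.1057]
top trigger 0.45 353 218 [ 0.5017 -0.2336 -0.0032]
top button 0.57 263 152 [ 0.6556 -0.0046  0.0798]
top doll_red 0.57 319 148 [ 0.6665 -0.1403  0.0762]
top doll_blue 0.59 263 153 [ 0.6531 -0.0046  0.0798]
top cup 0.98 197 160 [0.648  0.1633 0.0074]
top lacquer_box 0.55 221 267 [0.3789 0.0971 0.041 ]
top keyring_boxes 0.86 302 260 [ 0.3957 -0.1016  0.0218]
top calculator 0.68 436 205 [ 0.5331 -0.4388  0.0213]
top bell 0.81 410 273 [ 0.3642 -0.3665  0.0325]
top bell 0.21 221 267 [0.3789 0.0971 0.041 ]
scene stand 0.77 245 238 [ 0.5702 -0.1446  0.0981]
scene collar 0.89 282 191 [0.5429 0.0165 0.1038]
scene collar 0.67 258 154 [0.3755 0.0955 0.0451]
scene trigger 0.67 209 238 [ 0.5105 -0.2068  0.1042]
scene doll_red 0.79 280 276 [ 0.6913 -0.1487  0.0711]
scene doll_blue 0.91 306 242 [ 0.6705 -0.0277  0.049 ]
scene cup 0.72 343 192 [0.6332 0.1816 0.0183]
scene lacquer_box 0.77 259 155 [0.3762 0.0989 0.0382]
scene keyring_boxes 0.93 217 202 [ 0.4038 -0.0956  0.0254]
scene calculator 0.86 152 329 [ 0.5512 -0.4338  0.0133]
scene calculator 0.41 281 189 [0.5384 0.0174 0.1073]
scene bell 0.85 124 263 [ 0.3769 -0.3824  0.0331]
[[-0.9152  0.403  -0.001 ]
 [ 0.403   0.9152 -0.0018]
 [ 0.0002 -0.002  -1.    ]]
```

Run:
```python
import cv2
for n,(a,b,c,d) in {'top0':(100,320,140,460),'scene0':(120,350,90,410)}.items():
    i=cv2.imread(f'pics/{n}.png')[a:b,c:d]
    cv2.imwrite(f'pics/{n}c.png',cv2.resize(i,None,fx=2.5,fy=2.5,interpolation=cv2.INTER_CUBIC))
```

```text
(no output)
```

View pics/top0c.png

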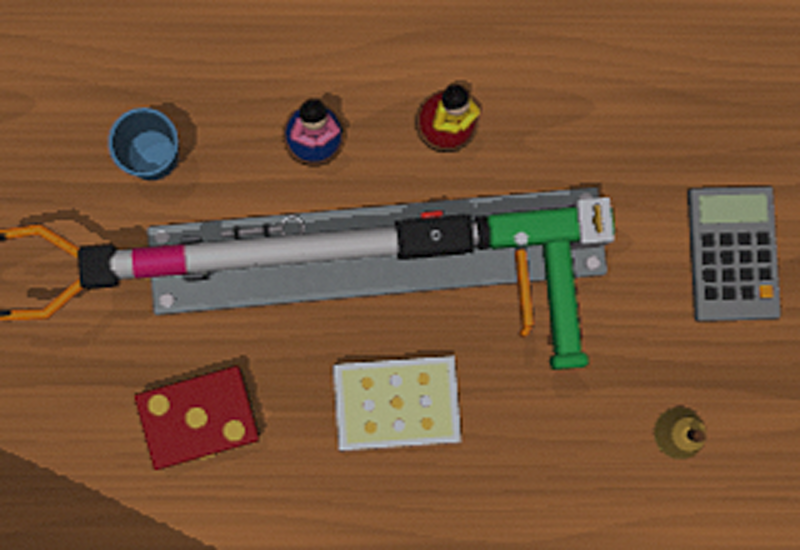

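View pics/scene0c.png

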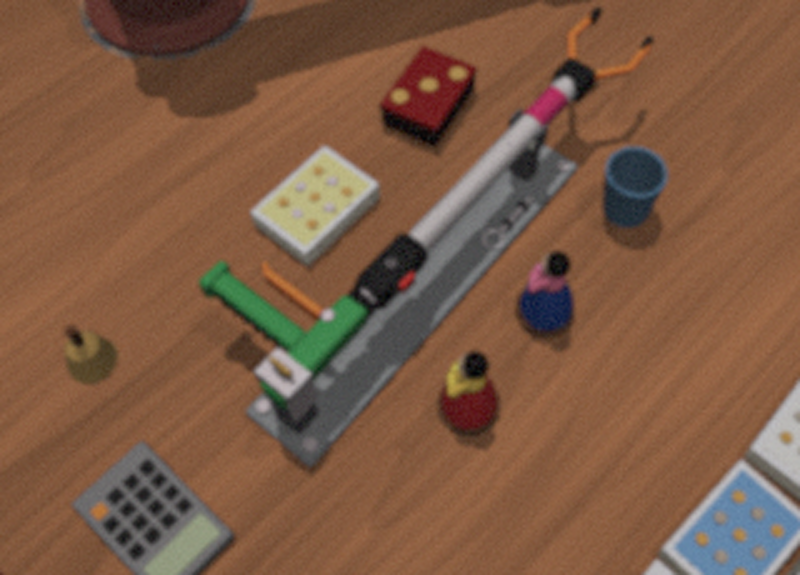

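The top view shows the pole running roughly along world y. The jaw is to the left, the collar at about full-image (314,195), the red button at (312,186), and the trigger at (350,216) with the handle to its right. Several of the network's top-view hits, including collar, button and trigger, are wrong, so I'll fit the stand frame by colour and depth.

```bash
cat > fit.py <<'E'
from h import *
np.set_printoptions(precision=4,suppress=True)
def masks(f):
    hsv=cv2.cvtColor(f,cv2.COLOR_RGB2HSV).astype(int);H,S,V=hsv[...,0],hsv[...,1],hsv[...,2]
    return dict(green=(H>50)&(H<75)&(S>130)&(V>50),orange=(H>8)&(H<20)&(S>190)&(V>140),red=((H<5)|(H>175))&(S>190)&(V>120),black=(V<60)&(S<90),gray=(S<45)&(V>110))
E
python3 - <<'E'
from fit import *
for n in ['top','scene']:
    d=np.load(n+'0.npz');P=d['P'];m=masks(d['f'])
    z=P[...,2];roi=(P[...,0]>.4)&(P[...,0]<.62)&(P[...,1]>-.35)&(P[...,1]<.35)
    for k,zz in dict(green=(.09,.125),orange=(.08,.12),red=(.08,.115),black=(.1,.125),gray=(.095,.12)).items():
        q=P[m[k]&roi&(z>zz[0])&(z<zz[1])]
        if len(q)>3:print(n,k,len(q),'med',np.median(q,0),'p5',np.percentile(q,3,axis=0),'p95',np.percentile(q,97,axis=0))
        if k=='gray' and len(q)>3:
            q=q[(q[:,1]>-.05)&(q[:,1]<.15)];c=q.mean(0);print('  dir',len(q),c,np.linalg.svd((q-c)[:,:2])[2][0])
    pl=P[m['gray']&roi&(z>.003)&(z<.02)][:,:2].astype(np.float32)
    print(n,'plate',cv2.minAreaRect(pl))
c=capture('top');print(c['origin'],c['vfov'])
E
```

```text
top green 966 med [ 0.5367 -0.2384  0.108 ] p5 [ 0.4341 -0.2568  0.1004] p95 [ 0.5726 -0.1804  0.1136]
top orange 342 med [0.5017 0.2282 0.0995] p5 [ 0.4691 -0.2129  0.0944] p95 [0.5583 0.2768 0.1079]
top red 9 med [ 0.573  -0.1209  0.1005] p5 [ 0.5711 -0.1294  0.0979] p95 [ 0.5734 -0.1131  0.1066]
top black 687 med [ 0.5442 -0.1078  0.1093] p5 [ 0.5062 -0.1693  0.1021] p95 [0.5677 0.209  0.1152]
top gray 1118 med [ 0.5393 -0.005   0.1071] p5 [ 0.5206 -0.2835  0.0996] p95 [0.5785 0.1701 0.1177]
  dir 668 [0.5363 0.0302 0.106 ] [-0.0831  0.9965]
top plate ((0.49914249777793884, -0.0785185843706131), (0.1834832727909088, 0.4560283124446869), 5.080411434173584)
scene green 652 med [ 0.5414 -0.2405  0.108 ] p5 [ 0.4379 -0.2594  0.1011] p95 [ 0.5751 -0.1783  0.1113]
scene black 426 med [ 0.5507 -0.1166  0.1101] p5 [ 0.5092 -0.1702  0.1021] p95 [0.5682 0.2027 0.1133]
scene gray 841 med [ 0.5445 -0.0222  0.1074] p5 [ 0.5236 -0.2844  0.101 ] p95 [0.5821 0.1677 0.1176]
  dir 465 [0.539  0.0291 0.1059] [ 0.0891 -0.996 ]
scene plate ((0.49278372526168823, -0.07586264610290527), (0.19285848736763, 0.45743224024772644), 4.996191024780273)
[ 0.4163 -0.0106  1.3617] 42.6302040932634
```

```bash
python3 -m inch '[[[-0.55,-0.64,0],[0,0,0]],[[-0.55,-0.64,0],[0,0,0]],[[-0.55,-0.64,0],[0,0,0]],[[-0.55,-0.64,0],[0,0,0]],[[-0.55,-0.64,0],[0,0,0]],[[-0.55,-0.64,0],[0,0,0]],[[-0.55,-0.64,0],[0,0,0]],[[-0.55,-0.64,0],[0,0,0]],[[-0.55,-0.64,0],[0,0,0]],[[-0.55,-0.64,0],[0,0,0]]]' -1 20
python3 -m inch '[[[-0.55,-0.64,0],[0,0,0]],[[-0.55,-0.64,0],[0,0,0]],[[-0.55,-0.64,0],[0,0,0]],[[-0.55,-0.64,0],[0,0,0]],[[-0.55,-0.64,0],[0,0,0]],[[-0.55,-0.64,0],[0,0,0]],[[-0.55,-0.64,0],[0,0,0]],[[-0.55,-0.64,0],[0,0,0]],[[-0.55,-0.64,0],[0,0,0]],[[-0.55,-0.64,0],[0,0,0]]]'
python3 -m inch '[[[0,0,0],[0,0,-0.6]],[[0,0,0],[0,0,-0.6]],[[0,0,0],[0,0,-0.6]],[[0,0,0],[0,0,-0.6]],[[0,0,0],[0,0,-0.6]],[[0,0,0],[0,0,-0.6]],[[0,0,0],[0,0,0]],[[0,0,0],[0,0,0]],[[0,0,0],[0,0,0]],[[0,0,0],[0,0,0]]]'
cat > w.py <<'E'
from fit import *
import sys
s=observe();c=capture('wrist');save(c,sys.argv[1]);P=cloud(c,s);np.savez(sys.argv[1]+'.npz',P=P,f=c['frame'])
print(s['ee_pos'],s['joint_positions']);print(rot(s['tool_rot']))
m=masks(c['frame']);z=P[...,2]
roi=(P[...,0]>.4)&(P[...,0]<.63)&(P[...,1]>-.35)&(P[...,1]<.35)
for k,zz in dict(green=(.09,.125),orange=(.08,.125),red=(.08,.115),black=(.1,.125),gray=(.095,.12)).items():
    q=P[m[k]&roi&(z>zz[0])&(z<zz[1])]
    if len(q)>3:print(k,len(q),'med',np.median(q,0),cv2.minAreaRect(q[:,:2].astype(np.float32)))
E
python3 w.py w1
```

```text
clock: 2.25
ee_pos: [0.3746, 0.1667, 0.405]
tool_rot: [0.001, 0.206, 0.979, 0.0]
contact_force: [0.3, 0.0, -0.3]
gripper_width: 0.0854
gripper_force: 0.0
clock: 3.25
ee_pos: [0.4975, -0.2373, 0.4048]
tool_rot: [0.0, 0.206, 0.979, -0.0]
contact_force: [0.6, -0.0, 0.8]
gripper_width: 0.0854
gripper_force: 0.0
clock: 4.25
ee_pos: [0.4973, -0.2354, 0.4047]
tool_rot: [0.0, -0.044, 0.999, -0.0]
contact_force: [-0.1, -0.2, 0.3]
gripper_width: 0.0853
gripper_force: 0.0
[ 0.4973 -0.2354  0.4047] [-0.5774 -0.1262  1.7871 -0.      1.4806 -2.2354]
[[-0.9962 -0.0871  0.0001]
 [-0.0871  0.9962 -0.0001]
 [-0.0001 -0.0001 -1.    ]]
green 6757 med [ 0.53   -0.239   0.1093] ((0.501742959022522, -0.23753073811531067), (0.14830568432807922, 0.11796632409095764), 5.04032039642334)
orange 872 med [ 0.495  -0.208   0.1058] ((0.49839237332344055, -0.20762240886688232), (0.08143975585699081, 0.011701677925884724), 2.0515146255493164)
black 2574 med [ 0.5432 -0.1289  0.1115] ((0.527137815952301, -0.18019510805606842), (0.19804647564888, 0.06489650905132294), 67.1499252319336)
gray 4835 med [ 0.5429 -0.0523  0.1085] ((0.5480364561080933, -0.12905481457710266), (0.04200110584497452, 0.32298195362091064), 6.802280902862549)
```

View pics/w1.png

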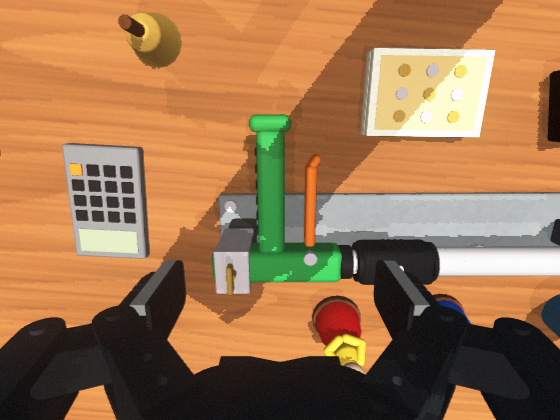

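The wrist view is clear: green handle at columns 257–285, orange trigger at about 310, collar at 352–438. Now I'll measure in stand coordinates.

```bash
cat > sf.py <<'E'
from fit import *
import sys
a=np.radians(4.97);ex=np.array([np.cos(a),np.sin(a)]);ey=np.array([-np.sin(a),np.cos(a)]);O=np.array([.542,-.0234])
d=np.load(sys.argv[1]+'.npz');P=d['P'];m=masks(d['f'])
Q=P.copy();xy=P[...,:2]-O;Q[...,0]=xy@ex;Q[...,1]=xy@ey;z=Q[...,2];Q*=1000
pc=lambda q:np.percentile(q,[1,5,50,95,99],axis=0).round(1)
def show(n,k,x,y,zr):
    q=Q[m[k]&(Q[...,0]>x[0])&(Q[...,0]<x[1])&(Q[...,1]>y[0])&(Q[...,1]<y[1])&(Q[...,2]>zr[0])&(Q[...,2]<zr[1])]
    print(n,len(q));
    if len(q)>3:print(pc(q))
    return q
if __name__=='__main__':
    show('handle','green',(-85,-40),(-260,-150),(95,120))
    for x in(-80,-63,-45):show('trig%d'%x,'orange',(x-6,x+6),(-260,-150),(85,120))
    show('head','green',(-25,40),(-235,-150),(90,120))
    show('collar','black',(-25,30),(-150,-50),(97,125))
    show('button','red',(5,40),(-150,-50),(80,125))
    q=show('tube','gray',(-25,25),(-55,90),(99,125));print(np.polyfit(q[:,1],q[:,0],1))
E
python3 sf.py w1
```

```text
handle 1325
[[ -84.5 -226.1  104.4]
 [ -82.9 -224.8  106. ]
 [ -63.2 -215.   108.9]
 [ -42.3 -204.8  110.2]
 [ -40.5 -203.9  110.6]]
trig-80 154
[[ -85.9 -184.2  101.4]
 [ -85.6 -184.2  102.2]
 [ -80.1 -180.2  105.7]
 [ -74.7 -175.9  107.3]
 [ -74.2 -175.6  107.7]]
trig-63 129
[[ -68.7 -184.   103. ]
 [ -68.4 -183.9  104. ]
 [ -63.3 -180.4  106. ]
 [ -57.8 -176.3  107.1]
 [ -57.3 -176.1  107.4]]
trig-45 121
[[ -50.5 -184.    99.6]
 [ -50.3 -183.9  101.2]
 [ -44.8 -180.2  106. ]
 [ -39.6 -176.5  107.2]
 [ -39.2 -176.4  107.6]]
head 3214
[[ -23.8 -233.6   92. ]
 [ -18.8 -230.1   98.8]
 [  -3.7 -196.5  109.8]
 [  12.7 -155.6  111.2]
 [  14.6 -152.2  111.7]]
collar 2624
[[ -17.7 -149.2   97.7]
 [ -17.2 -145.9  100.1]
 [  -9.  -103.1  111.5]
 [  10.7  -67.5  113.4]
 [  14.1  -65.   114. ]]
button 0
tube 3009
[[-13.4 -54.   99.3]
 [-12.5 -49.8 100.5]
 [ -4.4  -2.3 107.6]
 [  8.4  44.7 109.8]
 [ 11.   49.  110.3]]
[-0.0026 -3.4081]
```

```bash
python3 -m inch '[[[0.02,0.12,0.39],[0,0,0]],[[0,0,0.39],[0,0,0]],[[0,0,0.39],[0,0,0]],[[0,0,0.39],[0,0,0]],[[0,0,0.39],[0,0,0]],[[0,0,0.39],[0,0,0]],[[0,0,0.39],[0,0,0]],[[0,0,0.39],[0,0,0]],[[0,0,0],[0,0,0]],[[0,0,0],[0,0,0]]]'
python3 -m inch '[[[0,0,0],[0,0,0]],[[0,0,0],[0,0,0]],[[0,0,0],[0,0,0]],[[0,0,0],[0,0,0]],[[0,0,0],[0,0,0]],[[0,0,0],[0,0,0]],[[0,0,0],[0,0,0]],[[0,0,0],[0,0,0]],[[0,0,0],[0,0,0]],[[0,0,0],[0,0,0]]]' 1 30
python3 w.py w2 >/dev/null
```

```text
clock: 5.3
ee_pos: [0.4958, -0.2295, 0.2488]
tool_rot: [-0.0, -0.044, 0.999, 0.0]
contact_force: [-0.2, -0.7, -0.3]
gripper_width: 0.0858
gripper_force: 0.0
clock: 6.3
ee_pos: [0.4963, -0.2324, 0.2514]
tool_rot: [0.001, -0.044, 0.999, -0.005]
contact_force: [-0.7, -13.3, 0.8]
gripper_width: 0.0418
gripper_force: 33.8
```

View pics/w2.png

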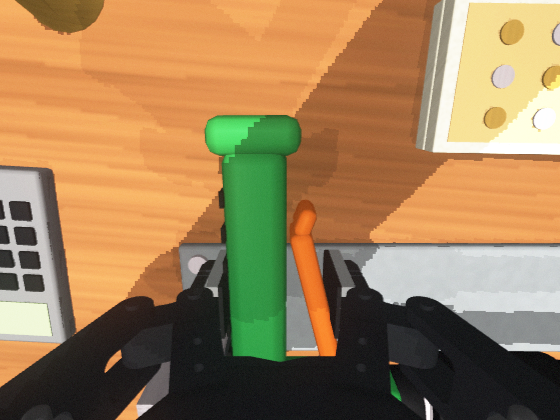

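The trigger at about (310,270) is tilted about 14° against the handle at (255,260), and the width is 42 mm, so it is fully squeezed. I'll hold it a bit longer, then release.

```bash
python3 -m inch '[[[0,0,0],[0,0,0]],[[0,0,0],[0,0,0]],[[0,0,0],[0,0,0]],[[0,0,0],[0,0,0]],[[0,0,0],[0,0,0]],[[0,0,0],[0,0,0]],[[0,0,0],[0,0,0]],[[0,0,0],[0,0,0]],[[0,0,0],[0,0,0]],[[0,0,0],[0,0,0]]]' -1 30
python3 -m inch '[[[0,0,0],[0,0,0]],[[0,0,0],[0,0,0]],[[0,0,-0.3],[0,0,0]],[[0,0,-0.4],[0,0,0]],[[0,0,-0.4],[0,0,0]],[[0,0,-0.4],[0,0,0]],[[0,0,-0.4],[0,0,0]],[[0,0,-0.4],[0,0,0]],[[0,0,0],[0,0,0]],[[0,0,0],[0,0,0]]]'
python3 w.py w3; python3 sf.py w3
```

```text
clock: 7.35
ee_pos: [0.4958, -0.2295, 0.2487]
tool_rot: [0.0, -0.044, 0.999, 0.0]
contact_force: [-0.5, 0.1, 0.3]
gripper_width: 0.0858
gripper_force: 0.0
clock: 8.35
ee_pos: [0.4958, -0.2295, 0.3645]
tool_rot: [0.001, -0.044, 0.999, -0.0]
contact_force: [0.1, -0.3, -0.3]
gripper_width: 0.0852
gripper_force: 0.0
[ 0.4958 -0.2295  0.3645] [-0.5698 -0.1078  1.8379 -0.      1.4098 -2.2285]
[[-0.9961 -0.0878  0.0014]
 [-0.0878  0.9961 -0.0009]
 [-0.0013 -0.001  -1.    ]]
green 9052 med [ 0.5288 -0.2391  0.1093] ((0.5002358555793762, -0.22013607621192932), (0.1484563946723938, 0.08391128480434418), 4.579659938812256)
orange 1165 med [ 0.4956 -0.208   0.1058] ((0.4981759488582611, -0.20765207707881927), (0.08164555579423904, 0.01120789349079132), 2.655378818511963)
black 2278 med [ 0.543  -0.1192  0.1109] ((0.5308641791343689, -0.1780700385570526), (0.1913791447877884, 0.06135640665888786), 70.1854248046875)
gray 5141 med [ 0.5445 -0.0659  0.1087] ((0.5476200580596924, -0.14273503422737122), (0.042091719806194305, 0.2963631749153137), 7.607485294342041)
handle 1756
[[ -84.6 -226.1  104.7]

[... 202 characters left out ...]
 ]
 [ -74.2 -175.9  107.5]]
trig-63 182
[[ -68.9 -184.3  100.8]
 [ -68.3 -184.2  102.4]
 [ -62.8 -180.2  105.9]
 [ -57.6 -176.3  107.2]
 [ -57.1 -176.2  107.6]]
trig-45 161
[[ -50.7 -184.1  103. ]
 [ -50.3 -183.9  103.5]
 [ -45.1 -180.4  105.9]
 [ -39.6 -176.5  107.1]
 [ -39.2 -176.4  107.6]]
head 4285
[[ -23.7 -233.8   92.2]
 [ -18.7 -230.6   97.8]
 [  -4.6 -196.7  109.8]
 [  12.4 -155.7  111.2]
 [  14.8 -152.1  111.7]]
collar 2336
[[ -17.8 -149.5   97.5]
 [ -17.4 -147.3   99.2]
 [  -9.3  -92.5  110.9]
 [  10.   -66.6  113.4]
 [  14.2  -64.7  114.2]]
button 0
tube 2854
[[-13.4 -54.3  99.3]
 [-12.6 -51.1 100.2]
 [ -5.  -17.  107.5]
 [  7.6  17.9 109.7]
 [ 11.2  21.5 110.2]]
[-0.0139 -4.2151]
```

The trigger has sprung back (y -180 along its whole length). Next is the collar, with grasp centre at world (0.5527, -0.1233) and a 90° turn.

```bash
python3 -m inch '[[[-0.264,0.403,0],[0,0,0]],[[-0.264,0.403,0],[0,0,0]],[[-0.264,0.403,0],[0,0,0]],[[-0.264,0.403,0],[0,0,0]],[[-0.264,0.403,0],[0,0,0]],[[0,0,0],[0,0,0.9]],[[0,0,0],[0,0,0.9]],[[0,0,0],[0,0,0.9]],[[0,0,0],[0,0,0.9]],[[0,0,0],[0,0,0.9]]]' -1 30
python3 -m inch '[[[0,0,0],[0,0,0.9]],[[0,0,0],[0,0,0.9]],[[0,0,0],[0,0,0.9]],[[0,0,0],[0,0,0.9]],[[0,0,0],[0,0,0.9]],[[0,0,0],[0,0,0.9]],[[0,0,0],[0,0,0.9]],[[0,0,0],[0,0,0.46]],[[0,0,0],[0,0,0]],[[0,0,0],[0,0,0]]]'
python3 w.py w4|head -5; python3 sf.py w4|tail -20
```

```text
clock: 9.4
ee_pos: [0.5523, -0.1232, 0.3617]
tool_rot: [-0.002, 0.269, 0.963, 0.0]
contact_force: [-0.2, 0.0, 0.3]
gripper_width: 0.0853
gripper_force: 0.0
clock: 10.4
ee_pos: [0.5524, -0.1233, 0.3624]
tool_rot: [-0.001, 0.675, 0.737, -0.0]
contact_force: [0.2, -0.2, 0.2]
gripper_width: 0.0855
gripper_force: 0.0
[ 0.5524 -0.1233  0.3624] [-0.351  -0.0571  1.7939 -0.      1.4069 -0.4389]
[[-0.0877  0.9961 -0.002 ]
 [ 0.9961  0.0877  0.0007]
 [ 0.0009 -0.002  -1.    ]]
green 5935 med [ 0.5436 -0.2308  0.1089] ((0.5218062996864319, -0.21530653536319733), (0.10714029520750046, 0.07727453857660294), 5.212887287139893)
 [  16.5 -151.8  111.2]]
collar 4991
[[ -16.4 -148.7  101.9]
 [ -14.5 -144.2  106.4]
 [   0.8 -101.   111.7]
 [  16.2  -66.5  113.2]
 [  17.9  -63.9  113.8]]
button 147
[[  19.9 -107.9  100.9]
 [  20.  -107.   101.8]
 [  21.8  -98.4  103.1]
 [  23.9  -90.1  104.2]
 [  24.1  -89.6  104.6]]
tube 5955
[[-12.5 -53.8  99.4]
 [-11.3 -49.5 101.1]
 [  0.6  -3.9 107.2]
 [ 12.2  34.8 109.5]
 [ 13.4  37.9 110.1]]
[-0.0067  0.4542]
```

View pics/w4.png

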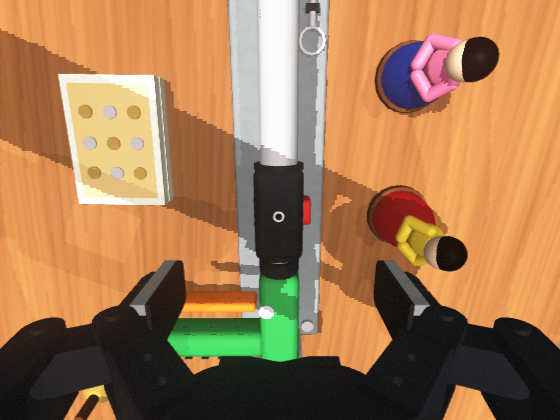

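Collar, button (305,210) and both dolls are clear, with the doll edge about 83 mm from the axis and the finger backs at about 60. I'll descend and grip.

```bash
python3 -m inch '[[[0.03,0.03,0.325],[0,0,0]],[[0,0,0.325],[0,0,0]],[[0,0,0.325],[0,0,0]],[[0,0,0.325],[0,0,0]],[[0,0,0.325],[0,0,0]],[[0,0,0.325],[0,0,0]],[[0,0,0.325],[0,0,0]],[[0,0,0],[0,0,0]],[[0,0,0],[0,0,0]],[[0,0,0],[0,0,0]]]'
python3 -m inch '[[[0,0,0],[0,0,0]],[[0,0,0],[0,0,0]],[[0,0,0],[0,0,0]],[[0,0,0],[0,0,0]],[[0,0,0],[0,0,0]],[[0,0,0],[0,0,0]],[[0,0,0],[0,0,0]],[[0,0,0],[0,0,0]],[[0,0,0],[0,0,0]],[[0,0,0],[0,0,0]]]' 1 40
python3 w.py w5|head -4
```

```text
clock: 11.45
ee_pos: [0.5545, -0.1219, 0.251]
tool_rot: [0.001, 0.676, 0.737, 0.0]
contact_force: [0.8, -0.3, 0.2]
gripper_width: 0.0854
gripper_force: 0.0
clock: 12.45
ee_pos: [0.5527, -0.122, 0.251]
tool_rot: [-0.003, 0.676, 0.737, -0.003]
contact_force: [-15.0, -0.6, 12.6]
gripper_width: 0.0364
gripper_force: 41.8
[ 0.5527 -0.122   0.251 ] [-0.3481  0.0611  1.8737 -0.0032  1.2138 -0.4342]
[[-0.0871  0.9962 -0.0076]
 [ 0.9962  0.0871 -0.0004]
 [ 0.0002 -0.0076 -1.    ]]
```

View pics/w5.png

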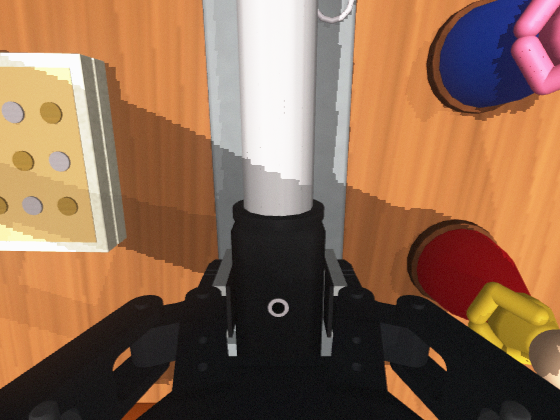

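The width is 36.4 mm with a 42 N grip, so the button is in. The grip is about 2 mm off centre, so I'll recentre it and pull.

```bash
python3 -m inch '[[[0,-0.015,0],[0,0,0]],[[0,-0.015,0],[0,0,0]],[[0.1,0,0],[0,0,0]],[[0.15,0,0],[0,0,0]],[[0.2,0,0],[0,0,0]],[[0.2,0,0],[0,0,0]],[[0.2,0,0],[0,0,0]],[[0.2,0,0],[0,0,0]],[[0.2,0,0],[0,0,0]],[[0.2,0,0],[0,0,0]]]'
```

```text
clock: 13.5
ee_pos: [0.5456, -0.0507, 0.251]
tool_rot: [0.0, 0.676, 0.737, -0.003]
contact_force: [-9.0, -6.9, 7.8]
gripper_width: 0.0361
gripper_force: 40.8
```

```bash
python3 -m inch '[[[0.2,-0.01,0],[0,0,0]],[[0.2,-0.01,0],[0,0,0]],[[0.2,0,0],[0,0,0]],[[0.2,0,0],[0,0,0]],[[0.2,0,0],[0,0,0]],[[0.2,0,0],[0,0,0]],[[0.1,0,0],[0,0,0]],[[0.05,0,0],[0,0,0]],[[0.04,0,0],[0,0,0]],[[0,0,0],[0,0,0]]]'
python3 w.py w6|head -4; python3 sf.py w6|tail -20
```

```text
clock: 14.5
ee_pos: [0.539, 0.0182, 0.251]
tool_rot: [0.001, 0.675, 0.737, -0.003]
contact_force: [-6.4, -9.1, 6.5]
gripper_width: 0.036
gripper_force: 40.7
[0.539  0.0182 0.251 ] [-0.1031 -0.0022  1.9384 -0.006   1.2075 -0.1887]
[[-0.0876  0.9962 -0.0026]
 [ 0.9961  0.0876 -0.0053]
 [-0.0051 -0.0031 -1.    ]]
handle 0
trig-80 0
trig-63 0
trig-45 0
head 0
collar 0
button 0
tube 2759
[[-20.3  37.4  99.4]
 [-12.3  42.8 101.6]
 [ -0.   82.5 107.7]
 [ 11.9  89.3 113.3]
 [ 21.4  89.8 116.6]]
[-0.0129  0.966 ]
```

View pics/w6.png

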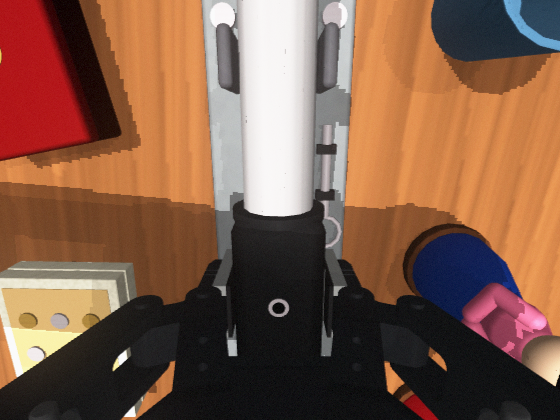

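The collar ring is at (278,308), the same pixel as before the pull, so there was no slip. TCP travel was about 140.5 mm and bystanders are clear. I'll press lightly against the stop and let it settle.

```bash
python3 -m inch '[[[0.03,0,0],[0,0,0]],[[0,0,0],[0,0,0]],[[0,0,0],[0,0,0]],[[0,0,0],[0,0,0]],[[0,0,0],[0,0,0]],[[0,0,0],[0,0,0]],[[0,0,0],[0,0,0]],[[0,0,0],[0,0,0]],[[0,0,0],[0,0,0]],[[0,0,0],[0,0,0]]]'
```

```text
clock: 15.55
ee_pos: [0.539, 0.0187, 0.251]
tool_rot: [0.002, 0.675, 0.737, -0.004]
contact_force: [-5.9, -14.0, 7.0]
gripper_width: 0.0358
gripper_force: 40.7
```

The 1.5 mm command moved the TCP only 0.5 mm while the force rose to 14 N, so the collar is at the stop.

```bash
python3 -c "from cell import hand_in;print(hand_in())"
```

```text
the job is handed in; nothing more can be done
None
```

I squeezed the trigger fully home and let it spring back, then pulled the collar to its second stop; the arm is still holding it there, button squeezed in at about 41 N grip, with no goods touched that I could see, and the job is handed in (no verdict was returned).

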